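# Open the empty label printer for a new roll

## Robot

A 6-joint arm with a two-finger parallel gripper is mounted at the origin on the work surface. World frame = base frame: x ahead of the robot, y to its left, z up, the work surface at z = 0. Lengths are in m, angles in rad, forces in N, time in s.
With the tool pointing down it reaches from about 0.35 to 0.775 m from the base axis. Payload 5.5 kg.
Tool frame: the origin (TCP) lies midway between the tips of the shut fingers; the grasp point (between the pads) lies grasp_offset behind it (grasp_offset is the distance from the TCP to the grasp point, in m); z points along the fingers, y is the line along which they close (so a half turn about z gives the same grasp; the last joint's range is limited). The gripper opens to 85 mm and grips with 20 to 120 N. Pads are 22 mm wide; open, the fingers measure 114 mm over their backs; the gripper's body (76 mm by 85 mm) begins 54 mm behind the grasp point. The pads swing forward as they close: fully open they stand 13 mm farther back than shut.
Start: joints at [1.123, 0.313, 0.046, 1.304, 0, 1.431], TCP at [0.174, 0.548, 0.231] pointing down, gripper open.
Joint ranges: [-2.76, 2.76], [-0.86, 1.69], [-1.03, 1.26], [-2.2, 2.34], [-1.47, 1.5], [-3.14, 3.14]. Speed limits (rad/s): [2.57, 2.57, 3.14, 3.14, 3.14, 3.14].

## Interface

Orientations are given as a unit quaternion [w, x, y, z].
In Python, from workcell import * gives the robot as it stands.
- The arm moves only by the tool step_arm, never from a script. Its argument "deltas" is a list of rows, each a list of 7 numbers: the shift along the world's x, y, z in mm, then the turn, a rotation vector about the world's x, y, z in degrees, then the gripper's target within -1 to 1 (fully open at 1, half-way at 0, shut at -1). A call has 1 to 5 rows; each row shifts and turns the commanded pose from where the row before left it; what a row does not reach is not made up. A row lasts 1/10 s, in which the tool goes at most 50 mm and 8.59 degrees, less where a joint would pass 70% of its speed; a pose out of reach is approached as far as the arm can. A call is refused whole if a number of a shift passes 50 or a number of a turn 8.59, either way. A call with a gripper value outside its range is refused whole. The fingers move at their own pace and stop on an object; "newtons" is the grip in N (left out, the last holds). Time passes only in rows, so rows that do not move let the fingers close. It gives the time, the measured TCP pose, the force, the opening and the grip force at its end, in the units of the state.
- get_state(): the state, without advancing time (a new reading comes with each control period).
- read_camera(name): name is "scene" or "top"; returns a dict with "image" (400x640x3 uint8, red, green, blue), "z_map" (400x640 float32, m along the optical axis (not along the pixel's ray), 0 where there is no reading), "K" (3x3 intrinsics, pixels), "dist_coeffs" ([k1, k2, p1, p2, k3] as OpenCV has them; the pictures are not rectified), "world_from_camera" (4x4, takes a point from camera to world coordinates). Camera axes: x right, y down, z forward; pixel columns grow to the right and rows downward; lengths in m; the calibration is good to about 2 mm. A picture is of the moment at which its call begins.
- hand_in(): hands the job in; it is judged then, once.
The state is a dict: "clock": time; "joint_pos": joint angles; "qvel": joint speeds; "tau": joint torques, N m; "tcp_pos": TCP position; "orientation": TCP orientation; "wrist_force": force on the tool from outside, world axes, zero at the start; "ft_torque": the same for the moment, N m; "finger_gap": finger opening in m; "grip_force": force on a finger pad.
Only numpy, scipy, OpenCV 4.12 (cv2) and the standard library are available. Lean on these libraries where they do the work, as an engineer would, in place of code of your own. Each camera call takes 0.05 s, during which the arm holds its last target. There are 200 camera calls.

## Task

The carton-label printer has run out of labels: open it for a new roll. Press down its release tab with the fingertips so that the sprung lid lifts, then push the lid up and back until it stands fully open against its stop, and leave it open. Do not press the feed button, and do not shift or pick up any of the other things on the bench.

Things in the scene. Friction and masses are not known exactly. Their poses are not given: they have to be found in the camera images.
- printer: Desktop label printer, 200 deep (x) x 170 wide (y) x 130 high mm, light grey base, dark lid with a clear window; fixed to the bench. Origin at the centre of its underside; x points from its front (nose, towards the robot) to its back, y to the left of someone who stands before it and looks along x, z up. The base's rim is 100 mm high; along the front runs a nose 32 mm deep whose top is 74 mm high and carries the release tab and the feed button.
- tab_top (a point): Centre of the top face of the release tab: a ridged dark grey plate 24 (x) x 44 (y) x 7 mm over the nose, its top 91 mm above the bench, 90 mm in front of the printer's middle and 48 mm to its left (printer frame -90, +48, 91). The lid's front face begins 20 mm behind this point and rises from 106 to 128 mm.
- release_tab (a joint): Release tab, a spring rocker: 0 up, 0.38 rad pressed right down against a hard stop (its middle then 9 mm lower; about 6 N there, more nearer the lid); the hook lets the lid go at about 0.26 rad (middle 6 mm down). Springs back when let go.
- lid_lip (a point): Middle of the front lower edge of the finger lip on the lid (moves with the lid): a ledge 50 mm wide, 6 mm thick, standing out 12 mm from the lower edge of the lid's front face, centred 12 mm to the right of the printer's middle. This point lies 170 mm in front of the hinge line and at its height when the lid is shut (printer frame -82, -12, 106). The lid is 170 mm wide and 25 mm thick.
- hinge (a point): Middle of the lid's hinge line, on the base: 88 mm behind the printer's middle, 106 mm above the bench; the line runs along the printer's y. The lip swings in a circle about it, up and towards the printer's back.
- lid (a joint): Lid angle: 0 shut and latched, 1.85 rad fully open against its stop, leaning back by 16 degrees. Let go by the catch, a spring pin lifts it to about 0.29 rad (lip up 48 mm) and no further. The lid weighs about 0.3 kg: from less than about 1.4 rad it falls back on the pin, from more than 1.5 rad it tips over to its stop by itself and stays.
- feed_button (a joint): Round feed button, 15 mm in diameter, on the nose at printer frame (-83, -62), top 80 mm above the bench: 0 up, 3 mm (0.003) pressed. Do not press.
- scale: Bench scale, 220 (x) x 190 (y) x 54 mm high, fixed; steel platform, display strip along its front. Origin at the centre of its underside. Leave alone.
- carton_mid (a point): Centre of a taped cardboard carton, 120 x 150 x 90 mm high, loose on the scale. Leave alone.
- spare_roll_mid (a point): Centre of a white roll of labels standing on end, 96 mm in diameter, 104 mm high, loose. Leave alone.
- jar_mid (a point): Centre of a clear jar of screws with a red cap, 62 mm in diameter, 84 mm high, loose. Leave alone.
- tape_roll_mid (a point): Centre of a brown roll of tape lying flat, 100 mm in diameter, 48 mm high, loose. Leave alone.
- cutter_mid (a point): Middle of a box cutter lying flat, 155 mm long (its x), 26 mm wide, 16 mm high, loose. Leave alone.
- pliers_mid (a point): Joint of a pair of blue-handled pliers lying flat, 150 mm long (its x), 65 mm wide, 14 mm high, loose. Leave alone.
- scraper_mid (a point): A point 9 mm above the bench in the neck of a broad scraper lying flat, 215 mm long (its x), 70 mm wide, 18 mm high, loose. Leave alone.

How it is judged:
By the outcome, as a careful person would: the job done as asked, in the order asked, and still so for the second after the job is handed in, with the robot touching nothing.
It also fails if it takes over 43 s, if anything falls off the work surface, if the arm or the gripper's body presses on something with over 40 N, if the wrist force passes 120 N, or if a joint passes its speed limit or range.

## Working session

There is one attempt and no reset: what is moved stays moved. The work goes in short steps, Python scripts to look and compute and a tool call to move; the robot and the scene stay as the last step left them, time stands still between calls to the robot, and variables do not carry over. Pictures are saved under pics/ and viewed, at most 10 in all, crops included, and the job is handed in when it is done.

Besides the shell and the picture viewer there is one more tool, called after "Call:" in YAML: its name, and indented under it one key for each argument. step_arm: Moves the arm, as the interface text tells. Its arguments: {"type":"object","properties":{"deltas":{"type":"array","items":{"type":"array","items":{"type":"number"}}},"newtons":{"type":"number"}},"required":["deltas"]}

```bash
mkdir -p pics
cat > h.py <<'E'
from workcell import *
import numpy as np, cv2
def cloud(c):
    h,w=c["z_map"].shape
    u,v=np.meshgrid(np.arange(w),np.arange(h))
    p=cv2.undistortPoints(np.stack([u,v],-1).reshape(-1,1,2).astype(np.float64),c["K"],np.array(c["dist_coeffs"])).reshape(h,w,2)
    z=c["z_map"]; P=np.dstack([p[...,0]*z,p[...,1]*z,z])
    T=np.array(c["world_from_camera"]); return P@T[:3,:3].T+T[:3,3]
E
python3 - <<'E'
from h import *
for n in("top","scene"):
    c=read_camera(n); cv2.imwrite(f"pics/{n}0.png",c["image"][...,::-1]); np.savez(n+"0.npz",W=cloud(c),im=c["image"])
    print(np.round(c["world_from_camera"],3))
print(get_state())
E
```

```text
[[-0.004 -0.988  0.154  0.323]
 [-1.     0.002 -0.014  0.019]
 [ 0.013 -0.154 -0.988  1.176]
 [ 0.     0.     0.     1.   ]]
[[-0.289  0.553 -0.781  1.36 ]
 [ 0.957  0.158 -0.242  0.286]
 [-0.01  -0.818 -0.575  0.742]
 [ 0.     0.     0.     1.   ]]
{'clock': 0.1, 'joint_pos': array([ 1.12343408e+00,  3.13918319e-01,  4.51055590e-02,  1.30362263e+00,
       -1.09175258e-05,  1.43120749e+00]), 'qvel': array([ 3.06463368e-04, -9.35860323e-04,  2.54739683e-03,  4.20722913e-05,
        1.95217532e-03,  8.35758163e-04]), 'tau': array([ 3.26614565e-03, -4.81724417e+01,  2.99243653e+01,  1.26302280e-02,
       -1.06988759e-04,  4.19947298e-06]), 'tcp_pos': array([0.17399472, 0.54756114, 0.23050733]), 'orientation': array([-2.31848996e-04,  1.53279997e-01,  9.88182458e-01, -7.86069431e-04]), 'wrist_force': array([-0.68557268, -1.00194498,  0.63853729]), 'ft_torque': array([-0.01944035,  0.03992311,  0.05247805]), 'grip_force': 0.0, 'finger_gap': 0.08556168398901781}
```

View pics/top0.png

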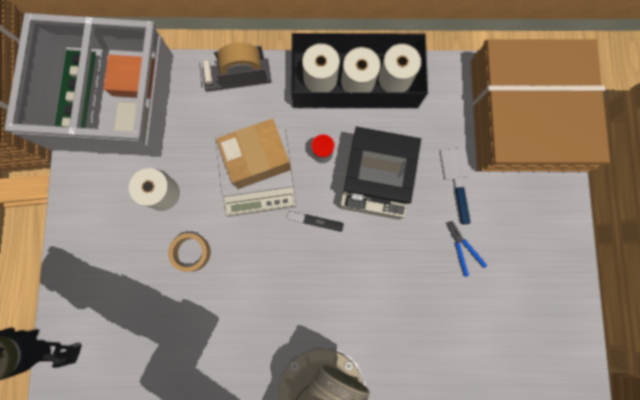

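View pics/scene0.png

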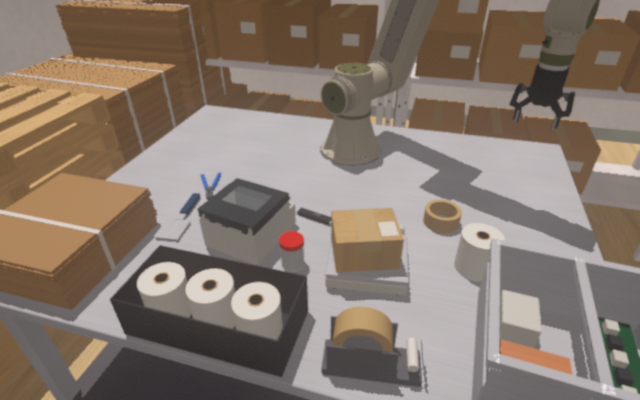

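Top view: printer lid at about (380,165), nose with tab and button at (375,205), nose facing the robot, yawed a little; jar (322,146), cutter (315,221), scraper (456,185). The scene view shows the lid shut.

Run:
```python
from h import *
d=np.load("top0.npz");W=d["W"];im=d["im"]
sub=np.zeros(W.shape[:2],bool);sub[120:225,330:430]=1
m=sub&(W[...,2]>.118)&(W[...,2]<.14)
p=W[m];r=cv2.minAreaRect((p[:,:2]*1000).astype(np.float32));print("lid",r,len(p),np.median(p[:,2]));print(cv2.boxPoints(r))
m=sub&(W[...,2]>.06)&(W[...,2]<.14)
p=W[m];r=cv2.minAreaRect((p[:,:2]*1000).astype(np.float32));print("all",r);print(cv2.boxPoints(r))
# nose band
m=sub&(W[...,2]>.065)&(W[...,2]<.098);v,u=np.nonzero(m);print(u.min(),u.max(),v.min(),v.max())
cv2.imwrite("pics/crop.png",cv2.resize(im[120:225,320:440,::-1],None,fx=5,fy=5,interpolation=cv2.INTER_CUBIC))
for v,u in((198,355),(203,355),(208,400),(205,375)):print(u,v,W[v,u])
```

```text
lid ((571.8487548828125, -153.6590576171875), (171.05313110351562, 178.04623413085938), 79.15867614746094) 4501 0.12969302211255673
[[ 468.32788  -220.9148  ]
 [ 643.1963   -254.40347 ]
 [ 675.3696    -86.40332 ]
 [ 500.50122   -52.914642]]
all ((566.127197265625, -123.83071899414062), (227.40789794921875, 201.35174560546875), 80.11654663085938)
[[ 447.4288   -218.56671 ]
 [ 645.7923   -253.12766 ]
 [ 684.82556   -29.094727]
 [ 486.4621      5.466217]]
330 406 133 217
355 198 [ 0.49386479 -0.08618455  0.10025001]
355 203 [ 0.48265025 -0.08703465  0.08932157]
400 208 [ 0.47057411 -0.203573    0.08149666]
375 205 [ 0.47966849 -0.14047617  0.07328045]
```

View pics/crop.png

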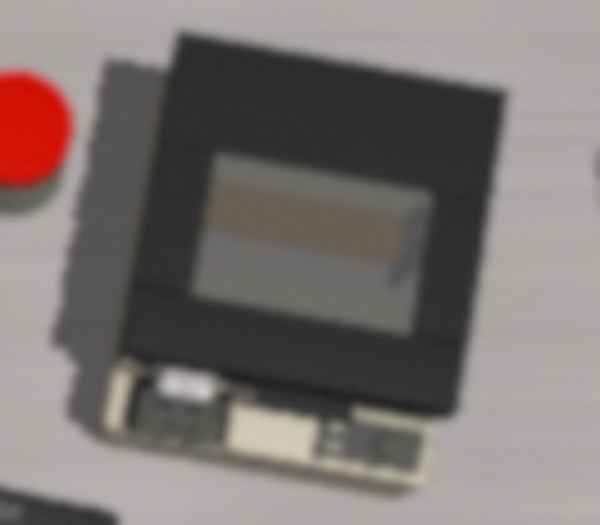

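Call:
step_arm:
  deltas:
    - [25, -25, 8, 0, 0, 6.8, -1]
    - [25, -25, 8, 0, 0, 0, -1]
    - [25, -25, 8, 0, 0, 0, -1]
    - [25, -25, 8, 0, 0, 0, -1]
    - [25, -25, 8, 0, 0, 0, -1]

```text
clock: 0.6
tcp_pos: [0.2998, 0.4218, 0.2712]
orientation: [-0.0, 0.094, 0.996, -0.0]
wrist_force: [1.0, -0.1, -0.5]
finger_gap: 0.0124
grip_force: 0.0
```

Call:
step_arm:
  deltas:
    - [25, -25, 6, 0, 0, 0, -1]
    - [25, -25, 6, 0, 0, 0, -1]
    - [25, -25, 6, 0, 0, 0, -1]
    - [25, -25, 6, 0, 0, 0, -1]
    - [25, -25, 6, 0, 0, 0, -1]

```text
clock: 1.1
tcp_pos: [0.4249, 0.2967, 0.3012]
orientation: [-0.0, 0.094, 0.996, -0.0]
wrist_force: [0.3, -1.3, 0.3]
finger_gap: 0.0
grip_force: 0.0
```

Call:
step_arm:
  deltas:
    - [2, -38, 0, -1.4, -7.37, 0, -1]
    - [2, -38, 0, -1.4, -7.37, 0, -1]
    - [2, -38, 0, -1.4, -7.37, 0, -1]
    - [2, -38, 0, -1.4, -7.37, 0, -1]
    - [2, -38, 0, -1.4, -7.37, 0, -1]

```text
clock: 1.6
tcp_pos: [0.434, 0.1069, 0.3016]
orientation: [0.323, 0.089, 0.942, -0.03]
wrist_force: [1.2, -0.2, -0.0]
finger_gap: -0.0
grip_force: 0.0
```

Call:
step_arm:
  deltas:
    - [2, -38, 0, -1.4, -7.37, 0, -1]
    - [2, -38, -15, 0, 0, 0, -1]
    - [2, -38, -15, 0, 0, 0, -1]
    - [2, -38, -15, 0, 0, 0, -1]
    - [2, -38, -15, 0, 0, 0, -1]

```text
clock: 2.1
tcp_pos: [0.4435, -0.0832, 0.2412]
orientation: [0.382, 0.087, 0.919, -0.036]
wrist_force: [1.2, 0.2, -1.5]
finger_gap: 0.0003
grip_force: 0.0
```

Call:
step_arm:
  deltas:
    - [9, -1, -26, 0, 0, 0, -1]
    - [9, -1, -26, 0, 0, 0, -1]
    - [9, -1, -26, 0, 0, 0, -1]
    - [9, -1, -26, 0, 0, 0, -1]
    - [0, 0, 0, 0, 0, 0, -1]

```text
clock: 2.6
tcp_pos: [0.4978, -0.0916, 0.1632]
orientation: [0.361, 0.087, 0.928, -0.031]
wrist_force: [-0.2, 0.5, -0.5]
finger_gap: -0.0002
grip_force: 0.0
```

Run:
```python
from h import *
a=read_camera("top")["image"][110:230,310:450,::-1];b=read_camera("scene")["image"][130:280,170:345,::-1]
f=lambda i:cv2.resize(i,(400,343),interpolation=cv2.INTER_CUBIC)
cv2.imwrite("pics/pre.png",np.hstack([f(a),f(b)]))
```

```text
(no output)
```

View pics/pre.png

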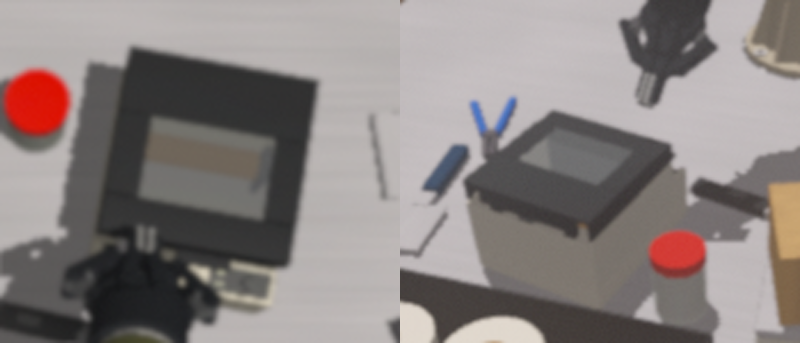

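The fingertips hover over the tab's left-front (crop ~(147,238)), but the arm ran into a limit: the tool ended 18 mm too far on. I'll check the joints.

Run:
```python
from h import *
s=get_state();print(s["joint_pos"].round(3),s["tcp_pos"].round(4),np.hypot(*s["tcp_pos"][:2]),s["orientation"].round(3))
```

```text
[-0.45  -0.266 -1.027  0.085  0.182 -0.194] [ 0.4972 -0.0911  0.1648] 0.5055130746790041 [ 0.362  0.087  0.928 -0.031]
```

Call:
step_arm:
  deltas:
    - [-5, 1, 0, 1.1, 5.9, 0, -1]
    - [-5, 1, 0, 1.1, 5.9, 0, -1]
    - [-5, 1, -10, 0, 0, 0, -1]
    - [0, 0, -15, 0, 0, 0, -1]
    - [0, 0, 0, 0, 0, 0, -1]

```text
clock: 3.2
tcp_pos: [0.4808, -0.0875, 0.1387]
orientation: [0.263, 0.09, 0.96, -0.022]
wrist_force: [-0.0, 0.5, -0.8]
finger_gap: 0.0
grip_force: 0.0
```

Run:
```python
from h import *
s=get_state();print(s["joint_pos"].round(3),s["tcp_pos"].round(4),s["orientation"].round(3))
```

```text
[-0.422 -0.176 -0.886  0.339  0.123 -0.201] [ 0.4808 -0.0875  0.1387] [ 0.263  0.09   0.96  -0.022]
```

Call:
step_arm:
  deltas:
    - [0, 0, -14, 0, 0, 0, -1]
    - [0, 0, -14, 0, 0, 0, -1]
    - [0, 0, -6, 0, 0, 0, -1]
    - [0, 0, -4, 0, 0, 0, -1]
    - [0, 0, -4, 0, 0, 0, -1]

```text
clock: 3.7
tcp_pos: [0.4832, -0.0887, 0.0994]
orientation: [0.265, 0.09, 0.96, -0.023]
wrist_force: [0.1, 0.1, -1.0]
finger_gap: -0.0
grip_force: 0.0
```

Call:
step_arm:
  deltas:
    - [0, 0, -2, 0, 0, 0, -1]
    - [0, 0, -2, 0, 0, 0, -1]
    - [0, 0, -2, 0, 0, 0, -1]

```text
clock: 4.0
tcp_pos: [0.4833, -0.0888, 0.0943]
orientation: [0.265, 0.09, 0.96, -0.023]
wrist_force: [-29.1, 5.8, 38.2]
finger_gap: 0.0003
grip_force: 19.9
```

Call:
step_arm:
  deltas:
    - [0, 0, 8, 0, 0, 0, -1]
    - [-4, 1, 2, 0, 0, 0, -1]

```text
clock: 4.2
tcp_pos: [0.4803, -0.0882, 0.1046]
orientation: [0.265, 0.09, 0.96, -0.023]
wrist_force: [0.5, -0.1, -0.2]
finger_gap: 0.0001
grip_force: 0.0
```

Run:
```python
from h import *
s=get_state();print(s["tcp_pos"].round(4),s["wrist_force"].round(1))
c=read_camera("top");W=cloud(c);a=c["image"][110:230,310:450,::-1];b=read_camera("scene")["image"][150:260,190:310,::-1]
f=lambda i:cv2.resize(i,(400,343),interpolation=cv2.INTER_CUBIC)
cv2.imwrite("pics/pre2.png",np.hstack([f(a),f(b)]))
# printer-frame estimate from the first top cloud: lid front edge and tab, nose front edge
d=np.load("top0.npz");W=d["W"];C=np.array([.559,-.1512]);t=np.radians(-10.8);R=np.array([[np.cos(t),-np.sin(t)],[np.sin(t),np.cos(t)]])
q=(W[...,:2]-C)@R*1000
for y0 in(-60,-30,30,48,65):
    m=(abs(q[...,1]-y0)<4)&(q[...,0]<-50)&(q[...,0]>-120)&(W[...,2]>.03)
    o=np.argsort(q[m][:,0]);print(y0,[(int(a),int(z)) for a,z in zip(q[m][o,0],W[m][o,2]*1000)][::2])
```

```text
[ 0.4803 -0.0882  0.1046] [ 0.5 -0.1 -0.2]
-60 [(-96, 57), (-96, 39), (-96, 72), (-96, 49), (-95, 74), (-93, 72), (-91, 74), (-91, 79), (-88, 73), (-87, 75), (-86, 83), (-85, 77), (-83, 79), (-83, 80), (-81, 77), (-80, 80), (-78, 79), (-78, 81), (-75, 81), (-73, 81), (-72, 79), (-69, 76), (-67, 129), (-66, 70), (-66, 122), (-66, 110), (-65, 132), (-64, 130), (-64, 72), (-62, 128), (-62, 131), (-61, 77), (-59, 128), (-59, 130), (-57, 128), (-55, 36), (-54, 30), (-53, 125), (-52, 128), (-50, 129)]
-30 [(-97, 41), (-97, 51), (-96, 52), (-96, 72), (-96, 74), (-94, 74), (-93, 72), (-91, 71), (-91, 76), (-88, 75), (-87, 72), (-86, 79), (-86, 80), (-83, 73), (-82, 76), (-80, 76), (-78, 113), (-78, 78), (-77, 115), (-77, 71), (-76, 76), (-75, 111), (-74, 109), (-73, 113), (-72, 110), (-70, 110), (-70, 112), (-67, 114), (-67, 109), (-66, 121), (-65, 131), (-63, 132), (-63, 133), (-60, 130), (-59, 126), (-57, 129), (-55, 129), (-54, 128), (-52, 128)]
30 [(-98, 88), (-97, 70), (-96, 48), (-96, 90), (-96, 68), (-94, 90), (-93, 91), (-91, 94), (-89, 92), (-88, 91), (-86, 91), (-84, 91), (-83, 92)
[... 444 characters left out ...]
 99), (-76, 104), (-76, 100), (-73, 101), (-73, 104), (-70, 101), (-68, 101), (-67, 97), (-66, 122), (-66, 110), (-65, 100), (-65, 101), (-63, 124), (-62, 131), (-61, 127), (-59, 128), (-59, 131), (-57, 129), (-55, 129), (-54, 128), (-51, 127)]
65 [(-98, 90), (-98, 94), (-97, 67), (-96, 47), (-96, 55), (-95, 91), (-95, 90), (-93, 90), (-91, 91), (-90, 93), (-88, 94), (-87, 92), (-84, 92), (-82, 90), (-82, 92), (-79, 90), (-77, 90), (-76, 90), (-75, 98), (-70, 66), (-70, 84), (-68, 66), (-67, 83), (-66, 122), (-66, 116), (-66, 128), (-65, 130), (-65, 96), (-64, 65), (-63, 129), (-62, 127), (-60, 130), (-58, 128), (-57, 129), (-56, 30), (-55, 39), (-55, 35), (-53, 130), (-51, 127), (-50, 128)]
```

View pics/pre2.png

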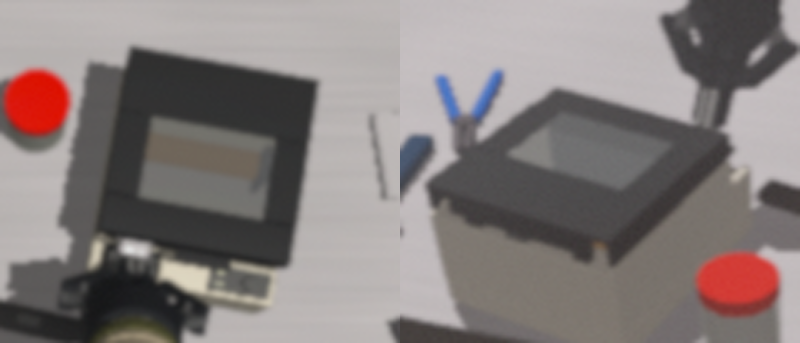

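The metal catch behind the tab (q x −79…−66, about 102 mm high) was in the way of the fingertip's forward corner (bright spot in crop at (135,245)); lid still shut. I'll press nearer the tab's front edge.

Call:
step_arm:
  deltas:
    - [-3, 0, -4, 0, 0, 0, -1]
    - [0, 0, -4, 0, 0, 0, -1]
    - [0, 0, -2, 0, 0, 0, -1]
    - [0, 0, 0, 0, 0, 0, -1]

```text
clock: 4.7
tcp_pos: [0.4754, -0.0875, 0.0921]
orientation: [0.263, 0.09, 0.96, -0.023]
wrist_force: [-1.2, 0.1, 1.3]
finger_gap: -0.0004
grip_force: 1.1
```

Call:
step_arm:
  deltas:
    - [0, 0, -2, 0, 0, 0, -1]
    - [0, 0, -2, 0, 0, 0, -1]
    - [0, 0, 0, 0, 0, 0, -1]

```text
clock: 5.0
tcp_pos: [0.4753, -0.0874, 0.0882]
orientation: [0.263, 0.09, 0.96, -0.023]
wrist_force: [-3.8, 0.1, 1.5]
finger_gap: 0.0006
grip_force: 1.7
```

Call:
step_arm:
  deltas:
    - [0, 0, -2, 0, 0, 0, -1]
    - [0, 0, -2, 0, 0, 0, -1]
    - [0, 0, 0, 0, 0, 0, -1]

```text
clock: 5.3
tcp_pos: [0.4755, -0.0874, 0.0844]
orientation: [0.263, 0.09, 0.96, -0.023]
wrist_force: [-5.6, 0.1, 2.5]
finger_gap: -0.0001
grip_force: 2.4
```

Call:
step_arm:
  deltas:
    - [0, 0, -2, 0, 0, 0, -1]
    - [0, 0, 0, 0, 0, 0, -1]

```text
clock: 5.5
tcp_pos: [0.4756, -0.0875, 0.0827]
orientation: [0.264, 0.09, 0.96, -0.023]
wrist_force: [-5.4, 0.3, 3.0]
finger_gap: 0.0002
grip_force: 2.5
```

Call:
step_arm:
  deltas:
    - [0, 0, -2, 0, 0, 0, -1]
    - [0, 0, -2, 0, 0, 0, -1]
    - [0, 0, 0, 0, 0, 0, -1]

```text
clock: 5.8
tcp_pos: [0.4762, -0.0876, 0.0796]
orientation: [0.264, 0.09, 0.96, -0.023]
wrist_force: [-11.8, 1.9, 13.5]
finger_gap: -0.0003
grip_force: 8.9
```

Run:
```python
from h import *
c=read_camera("top");W=cloud(c);a=c["image"][170:220,335:395,::-1];b=read_camera("scene")["image"][150:260,190:310,::-1]
f=lambda i:cv2.resize(i,(400,343),interpolation=cv2.INTER_CUBIC)
cv2.imwrite("pics/pr.png",np.hstack([f(a),f(b)]))
C=np.array([.559,-.1512])+.0035*np.array([.982,-.187]);t=np.radians(-10.8);R=np.array([[np.cos(t),-np.sin(t)],[np.sin(t),np.cos(t)]])
q=(W[...,:2]-C)@R*1000
m=(abs(q[...,1]+30)<15)&(q[...,0]<-40)&(q[...,0]>-65);print("lid z front",np.median(W[m][:,2]))
```

```text
lid z front 0.16677196888427126
```

View pics/pr.png

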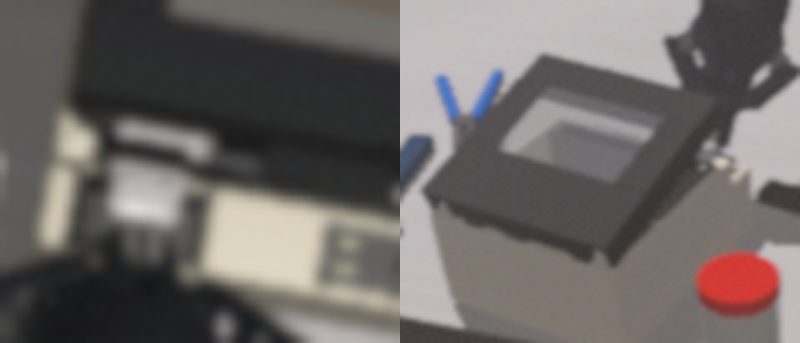

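The lid has sprung up (scene view, front top now 0.167 m high). I'll retreat, then shift to the lip.

Call:
step_arm:
  deltas:
    - [-17, 3, 25, 0, 0, 0, -1]
    - [-17, 3, 25, 0, 0, 0, -1]
    - [-17, 3, 25, 0, 0, 0, -1]
    - [-3, -35, -5, 0, 0, 0, -1]
    - [0, -32, -10, -0.94, -4.9, 0, -1]

```text
clock: 6.4
tcp_pos: [0.4268, -0.149, 0.1457]
orientation: [0.312, 0.086, 0.946, -0.03]
wrist_force: [1.2, -1.7, 0.2]
finger_gap: 0.0001
grip_force: 0.0
```

Call:
step_arm:
  deltas:
    - [20, 0, -5, 0, 0, 0, -1]
    - [20, 0, -5, 0, 0, 0, -1]
    - [0, 0, 0, 0, 0, 0, -1]

```text
clock: 6.7
tcp_pos: [0.4643, -0.1477, 0.1302]
orientation: [0.307, 0.089, 0.947, -0.028]
wrist_force: [-0.2, 1.5, -0.3]
finger_gap: -0.0002
grip_force: 0.0
```

Now in under the lip.

Call:
step_arm:
  deltas:
    - [13, -2, -2, 0, 0, 0, -1]
    - [14, -2, -1, 0, 0, 0, -1]
    - [0, 0, 0, 0, 0, 0, -1]

```text
clock: 7.0
tcp_pos: [0.4904, -0.1496, 0.1268]
orientation: [0.306, 0.088, 0.948, -0.027]
wrist_force: [-0.0, -0.3, 0.4]
finger_gap: 0.0002
grip_force: 0.0
```

Run:
```python
from h import *
s=get_state();print(s["joint_pos"].round(3),s["wrist_force"].round(1))
c=read_camera("top");W=cloud(c);a=c["image"][150:230,330:426,::-1];b=read_camera("scene")["image"][150:260,190:310,::-1]
f=lambda i:cv2.resize(i,(400,343),interpolation=cv2.INTER_CUBIC)
cv2.imwrite("pics/lip.png",np.hstack([f(a),f(b)]))
```

```text
[-0.595 -0.135 -0.948  0.174  0.238 -0.338] [-0.  -0.3  0.4]
```

View pics/lip.png

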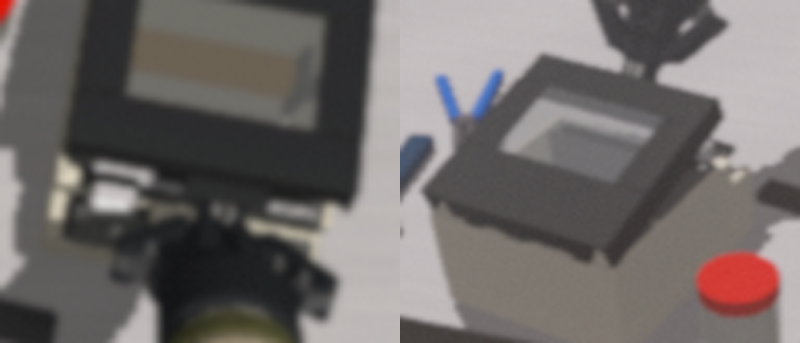

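Fingertips sit under the lip (crop (222,210)), no contact force. Lifting along the arc.

Call:
step_arm:
  deltas:
    - [5, -1, 12, 0, 0, 0, -1]
    - [5, -1, 12, 0, 0, 0, -1]
    - [6, -1, 12, 0, 0, 0, -1]
    - [6, -1, 12, 0, 0, 0, -1]
    - [0, 0, 0, 0, 0, 0, -1]

```text
clock: 7.6
tcp_pos: [0.5117, -0.1538, 0.176]
orientation: [0.307, 0.088, 0.947, -0.027]
wrist_force: [-1.9, 0.4, 0.4]
finger_gap: 0.0001
grip_force: 0.9
```

Call:
step_arm:
  deltas:
    - [8, -2, 9, 0, 0, 0, -1]
    - [8, -2, 9, 0, 0, 0, -1]
    - [9, -1, 9, 0, 0, 0, -1]
    - [9, -2, 9, 0, 0, 0, -1]
    - [0, 0, 0, 0, 0, 0, -1]

```text
clock: 8.1
tcp_pos: [0.5459, -0.161, 0.2112]
orientation: [0.307, 0.089, 0.947, -0.027]
wrist_force: [-2.2, 0.2, 0.2]
finger_gap: 0.0003
grip_force: 0.4
```

Run:
```python
from h import *
b=read_camera("scene")["image"][120:260,180:340,::-1]
cv2.imwrite("pics/mid.png",cv2.resize(b,None,fx=3,fy=3,interpolation=cv2.INTER_CUBIC))
```

```text
(no output)
```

View pics/mid.png

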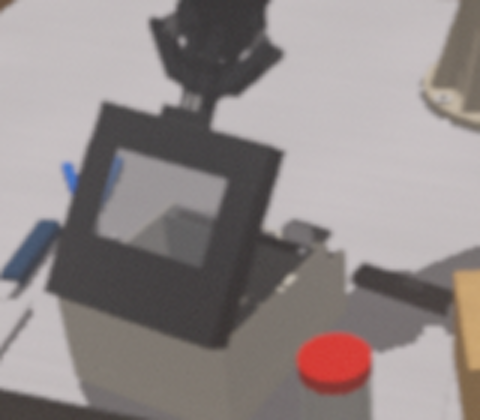

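The lid follows, standing about 50° open with the finger under the lip (at (190,110)). Continuing.

Call:
step_arm:
  deltas:
    - [11, -2, 7, 0, 0, 0, -1]
    - [11, -2, 7, 0, 0, 0, -1]
    - [11, -2, 6, 0, 0, 0, -1]
    - [11, -2, 6, 0, 0, 0, -1]
    - [0, 0, 0, 0, 0, 0, -1]

```text
clock: 8.65
tcp_pos: [0.5896, -0.1689, 0.2363]
orientation: [0.306, 0.089, 0.947, -0.027]
wrist_force: [0.1, -0.7, -0.1]
finger_gap: 0.0001
grip_force: 0.3
```

Call:
step_arm:
  deltas:
    - [11, -2, 3, 0, 0, 0, -1]
    - [11, -2, 3, 0, 0, 0, -1]
    - [11, -2, 2, 0, 0, 0, -1]
    - [11, -2, 1, 0, 0, 0, -1]
    - [0, 0, 0, 0, 0, 0, -1]

```text
clock: 9.15
tcp_pos: [0.6349, -0.1772, 0.2457]
orientation: [0.306, 0.089, 0.947, -0.027]
wrist_force: [-0.8, 0.1, 0.7]
finger_gap: 0.0
grip_force: 0.0
```

Call:
step_arm:
  deltas:
    - [11, -2, 0, 0, 0, 0, -1]
    - [8, -2, 0, 0, 0, 0, -1]
    - [8, -2, 0, 0, 0, 0, -1]
    - [8, -2, 0, 0, 0, 0, -1]
    - [0, 0, 0, 0, 0, 0, -1]

```text
clock: 9.65
tcp_pos: [0.6692, -0.185, 0.2451]
orientation: [0.306, 0.089, 0.948, -0.027]
wrist_force: [0.1, 0.1, 0.7]
finger_gap: -0.0002
grip_force: 0.0
```

Run:
```python
from h import *
b=read_camera("scene")["image"][90:260,160:340,::-1]
cv2.imwrite("pics/end.png",cv2.resize(b,None,fx=3,fy=3,interpolation=cv2.INTER_CUBIC))
```

```text
(no output)
```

View pics/end.png

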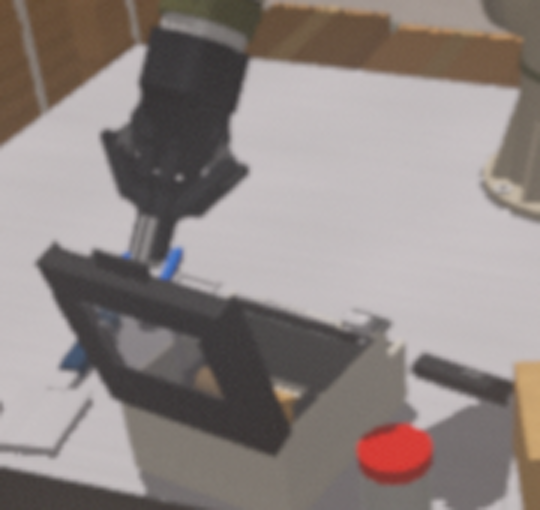

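The lid leans back past vertical, clear of the fingers. Retreating and checking.

Call:
step_arm:
  deltas:
    - [-25, 5, 10, 0, 0, 0, -1]
    - [-30, 6, 20, 0, 0, 0, -1]
    - [-30, 6, 20, 0, 0, 0, -1]
    - [-30, 30, 15, 0, 0, 0, -1]
    - [-30, 30, 10, 0, 0, 0, -1]

```text
clock: 10.2
tcp_pos: [0.522, -0.1077, 0.3214]
orientation: [0.306, 0.09, 0.947, -0.027]
wrist_force: [0.1, 0.2, 0.9]
finger_gap: 0.0002
grip_force: 0.0
```

Call:
step_arm:
  deltas:
    - [-10, 40, 0, 0, 0, 0, -1]
    - [-10, 40, 0, 0, 0, 0, -1]
    - [0, 40, 0, 0, 0, 0, -1]
    - [0, 0, 0, 0, 0, 0, -1]
    - [0, 0, 0, 0, 0, 0, -1]

```text
clock: 10.7
tcp_pos: [0.5028, 0.0137, 0.3202]
orientation: [0.306, 0.087, 0.948, -0.026]
wrist_force: [0.3, -0.9, -0.5]
finger_gap: 0.0
grip_force: 0.0
```

Run:
```python
from h import *
C=np.array([.5624,-.1519]);t=np.radians(-10.8);R=np.array([[np.cos(t),-np.sin(t)],[np.sin(t),np.cos(t)]])
for n in("top","scene"):
    c=read_camera(n);W=cloud(c);q=(W[...,:2]-C)@R*1000
    m=(abs(q[...,1])<85)&(abs(abs(q[...,1])-72)<12)&(q[...,0]>40)&(q[...,0]<190)&(W[...,2]>.15)
    p=np.c_[q[m][:,0],W[m][:,2]*1000]
    print(n,len(p))
    for a in range(150,300,25):
        k=(p[:,1]>=a)&(p[:,1]<a+25)
        if k.sum():print(a,np.percentile(p[k,0],[10,50,90]).round(),p[k,1].mean().round())
    cv2.imwrite(f"pics/{n}f.png",c["image"][...,::-1])
    # other things: depth change against the first picture
    d=np.load(n+"0.npz")["im"].astype(int);print("changed px",(abs(d-c["image"]).sum(2)>90).sum())
```

```text
top 708
150 [101. 120. 126.] 165.0
175 [108. 129. 132.] 186.0
200 [112. 116. 124.] 211.0
225 [121. 124. 128.] 238.0
250 [128. 136. 147.] 256.0
changed px 38686
scene 578
150 [126. 129. 132.] 163.0
175 [133. 136. 139.] 187.0
200 [141. 143. 145.] 214.0
225 [145. 149. 151.] 238.0
250 [132. 141. 151.] 254.0
changed px 18433
```

View pics/scenef.png

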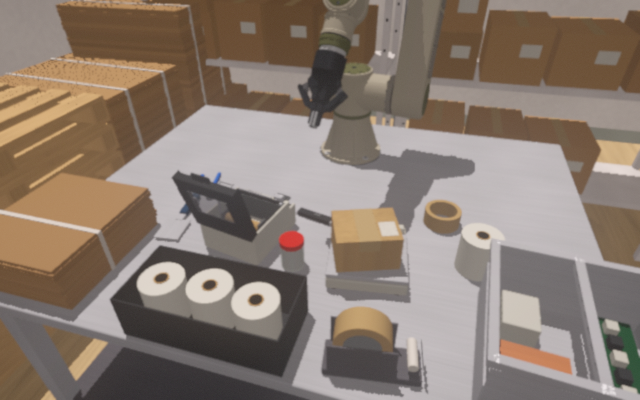

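The lid stands open at (215,205), leaning back about 15–16°, so it's at its stop. Everything else is where it was.

```bash
python3 -c "
from workcell import *
print(hand_in())"
```

```text
the job is handed in; nothing more can be done
None
```

The printer is open: I pressed the release tab, the lid sprang up, and I pushed it back to its stop (measured about 15° back, against 16° at the stop) and handed the job in at about 11 s of the 43 s. On my first try the fingertips hit the metal catch behind the tab with a peak wrist-force reading of about 48 N. That is under the 120 N wrist limit, and since it was the fingertips rather than the gripper's body, the 40 N limit should not apply. I stayed clear of the feed button, and nothing else on the bench appears to have moved.

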